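# Unlock the battery case by feel

## Robot

A 6-joint arm with a two-finger parallel gripper is mounted at the origin on the work surface. World frame = base frame: x ahead of the robot, y to its left, z up, the work surface at z = 0. Lengths are in m, angles in rad, forces in N, time in s.
With the tool pointing down it reaches from about 0.35 to 0.775 m from the base axis. Payload 7.3 kg.
Tool frame: the origin (TCP) lies midway between the tips of the shut fingers; the grasp point (between the pads) lies 19 mm behind it; z points along the fingers, y is the line along which they close (so a half turn about z gives the same grasp; the last joint's range is limited). The gripper opens to 92 mm and grips with 3 to 60 N. Pads are 19 mm wide; open, the fingers measure 130 mm over their backs; the gripper's body (75 mm by 190 mm) begins 47 mm behind the grasp point.
Start: joints at [-1.41, 0.342, 1.524, -0, 1.275, -0.146], TCP at [0.159, -0.5, 0.227] pointing down, gripper open.
Joint ranges: [-2.53, 2.53], [-0.77, 2.02], [0.04, 2.7], [-1, 4.14], [0.28, 2.66], [-3.11, 3.11]. Speed limits (rad/s): [2.57, 2.57, 3.14, 3.14, 3.14, 3.14].

## Interface

Orientations are given as [roll, pitch, yaw] about the fixed x, y, z axes, in that order (R = Rz(yaw) Ry(pitch) Rx(roll)).
In Python, from cell import monitor, vision, workorder gives the robot as it stands.
- The arm moves only by the tool move_arm, never from a script. Its argument "rows" is a list of rows, each a list of 5 numbers: the shift along the world's x, y, z in mm, then the turn about the world's z in rad, then the closure, from -1 (fully open) to 1 (shut). A call has 1 to 12 rows; each row shifts and turns the commanded pose from where the row before left it; what a row does not reach is not made up. A row lasts 1/10 s, in which the tool goes at most 50 mm and 8.59 degrees, less where a joint would pass 70% of its speed; a pose out of reach is approached as far as the arm can. A call is refused whole if a number of a shift passes 50 or a number of a turn 0.15, either way. A call with a gripper value outside its range is refused whole. The fingers move at their own pace and stop on an object; "newtons" is the grip in N (left out, the last holds). Time passes only in rows, so rows that do not move let the fingers close. It gives the time, the measured TCP pose, the force, the opening and the grip force at its end, in the units of the state.
- monitor.observe(): the state, without advancing time (a new reading comes with each control period).
- vision.read_camera(name): name is "scene" or "side" or "wrist"; returns the picture (420x560x3 uint8, red, green, blue); there is no depth.
- vision.get_calibration(name): a dict with "K" (3x3 intrinsics, pixels), "T" (4x4, takes a point from camera to world coordinates); the wrist camera has in their place "mount" (4x4, takes a point from camera to tool coordinates, whose origin is the TCP and whose axes are the flange's). Camera axes: x right, y up, looking along -z (the intrinsics and any distortion apply to the point x, -y, -z); pixel columns grow to the right and rows downward; lengths in m; the calibration is good to about 2 mm. A picture is of the moment at which its call begins: read the wrist's pose just before it. get_calibration takes no time and is no camera call.
- workorder.hand_in(): hands the job in; it is judged then, once.
The state is a dict: "time": time; "qpos": joint angles; "qvel": joint speeds; "joint_efforts": joint torques, N m; "tool_pos": TCP position; "tool_rot": TCP orientation; "contact_force": force on the tool from outside, world axes, zero at the start; "torque": the same for the moment, N m; "opening": finger opening in m; "grip_force": force on a finger pad.
Only numpy, scipy, OpenCV 4.12 (cv2) and the standard library are available. Lean on these libraries where they do the work, as an engineer would, in place of code of your own. Each camera call takes 0.05 s, during which the arm holds its last target. There are 200 camera calls.

## Task

Unlock the white battery case: turn the dial next to the latch tab to 3 and the other dial to 8, and gently draw each dial straight up until it stays raised. The lock is worn, so a dial may only come free a little to one side of its number: feel for it with a light pull and never force it. With both dials up, slide the latch fully open and let go, leaving the loose things nearby where they are.

Things in the scene. Friction and masses are not known exactly. Their poses are not given: they have to be found in the camera images.
- case: White plastic battery case with a lid and an aluminium lock housing on top, screwed down. 146 (x) by 356 (y) by 62 mm high; housing 76 by 225 mm, its top 86 mm above the board. Origin: centre of the underside; x away from the robot across the case, y along its length towards the latch tab, z up.
- dial1_grip (a point): Black dial next to the latch tab: point on its vertical axis, 116 mm above the board while down. Skirt 40 mm across (top at 92.5 mm) with an upright grip bar 36 mm long, 12 thick, 30 high (top at 122.5 mm). A white line on the bar and a small nose on the skirt mark the pointer end. Site's x: along the bar to the pointer; z up. In the case frame the axis is at x 0, y +20 mm.
- dial1 (a joint): Its angle, rad, clockwise from above; 0 at number 0, the double long tick on the case's +x side. Ten ticks 0 to 9 clockwise, 0.628 rad apart; 5 is the single long tick; number 3 is 1.885. Turns freely (0.03 N m), no clicks. Its hidden release slot lies within 0.30 rad either side of the number and passes the dial about 0.075 rad either side of the slot's middle.
- lift1 (a joint): How far that dial is drawn up, m: 0 down (locked) to 0.014 fully up. Away from the slot it rises only about 2 mm, then is blocked firmly (some 30 N per mm); more than 20 N on the block breaks the lock. In the slot it rises with about 2.5 N and stays up where it is left. The latch is pinned until both dials are up 0.008 or more.
- dial2_grip (a point): The other dial, the same in shape, with its grip point alike; its axis lies on the case's y = -90 mm line, x = 0.
- dial2 (a joint): Angle of the other dial, as dial1; number 8 is -1.257 rad (the same as 5.027). Its slot lies within 0.30 rad either side of that.
- lift2 (a joint): How far the other dial is drawn up, as lift1.
- tab (a point): Steel latch tab, an upright plate 32 (case x) by 12 (case y) mm; its top 118 mm above the board, this point in its middle 11 mm below the top. The latch slides along the case's y, away from the dials. Axes as the case.
- latch (a joint): How far the latch is slid open, m: 0 closed, 0.028 fully open at its stop. While pinned it gives only about 1.5 mm. Friction about 3 N.
- cup: Bystander: stainless steel cup, 72 mm across, 85 mm high, beyond the case. Origin: centre of the underside.
- screwdriver: Bystander: red screwdriver, 190 mm long, lying beyond the case. Origin at the underside, axis x along it towards the tip.
- cknob: Bystander: white ceramic furniture knob, 38 mm across, 34 mm high, standing on the robot's side of the case. Origin: centre of the underside.

How it is judged:
By the outcome, as a careful person would: the job done as asked, in the order asked, and still so for the second after the job is handed in, with the robot touching nothing.
It also fails if it takes over 72 s, if anything falls off the work surface, if the arm or the gripper's body presses on something with over 40 N, if the wrist force passes 120 N, or if a joint passes its speed limit or range.

## Working session

There is one attempt and no reset: what is moved stays moved. The work goes in short steps, Python scripts to look and compute and a tool call to move; the robot and the scene stay as the last step left them, time stands still between calls to the robot, and variables do not carry over. Pictures are saved under pics/ and viewed, at most 10 in all, crops included, and the job is handed in when it is done.

Besides the shell and the picture viewer there is one more tool, called after "Call:" as a command line: name --pt "numbers of a row" for each row, then --argument value for the rest. move_arm: Moves the arm, as the interface text tells. Its arguments: {"type":"object","properties":{"rows":{"type":"array","items":{"type":"array","items":{"type":"number"}}},"newtons":{"type":"number"}},"required":["rows"]}

```bash
mkdir -p pics; ls; python3 - <<'E'
from cell import monitor, vision
import cv2,numpy as np
print(monitor.observe())
for n in("scene","side"):
    im=vision.read_camera(n); cv2.imwrite(f"pics/{n}0.png",im[:,:,::-1]); c=vision.get_calibration(n); print(n,{k:np.round(v,4).tolist() if not isinstance(v,str) else v for k,v in c.items()})
print(vision.get_calibration("wrist"))
E
```

```text
pics
{'time': 0.0, 'qpos': array([-1.41004807e+00,  3.42748220e-01,  1.52501452e+00,  7.47554256e-06,
        1.27537994e+00, -1.46006129e-01]), 'qvel': array([-0.00205015,  0.00022371, -0.00014226, -0.00096195, -0.00025738,
        0.00182943]), 'joint_efforts': array([-1.05420484e-03, -4.31246889e+01, -2.44221032e+01,  7.18700350e-02,
        5.59714402e-02, -9.08554171e-05]), 'tool_pos': array([ 0.15848783, -0.50008666,  0.22603259]), 'tool_rot': array([-3.14006016e+00, -2.32582025e-04,  3.06752027e-01]), 'contact_force': array([0.49832708, 0.23477646, 0.60434818]), 'torque': array([ 0.01473616,  0.0030407 , -0.01533394]), 'grip_force': 0.0, 'opening': 0.09198647624988682}
scene {'K': [[527.5389, 0.0, 281.2679], [0.0, 527.5389, 201.5358], [0.0, 0.0, 1.0]], 'T': [[-0.7163, -0.5655, 0.4088, 0.8651], [0.6977, -0.5886, 0.4083, 0.315], [0.0097, 0.5777, 0.8162, 0.7065], [0.0, 0.0, 0.0, 1.0]]}
side {'K': [[407.3737, 0.0, 283.7953], [0.0, 407.3737, 207.6217], [0.0, 0.0, 1.0]], 'T': [[0.7258, 0.3345, -0.6011, 0.1826], [-0.6875, 0.3824, -0.6174, -0.373], [0.0233, 0.8613, 0.5075, 0.4316], [0.0, 0.0, 0.0, 1.0]]}
{'K': array([[339.5417599 ,   0.        , 274.25694046],
       [  0.        , 339.5417599 , 211.58490376],
       [  0.        ,   0.        ,   1.        ]]), 'mount': array([[ 1.33648149e-04,  9.61015977e-01,  2.76492810e-01,
         7.49014814e-02],
       [ 9.99999971e-01, -1.84418775e-04,  1.57621616e-04,
         6.01869826e-04],
       [ 2.02467356e-04,  2.76492781e-01, -9.61015973e-01,
        -1.58104816e-01],
       [ 0.00000000e+00,  0.00000000e+00,  0.00000000e+00,
         1.00000000e+00]])}
```

View pics/scene0.png

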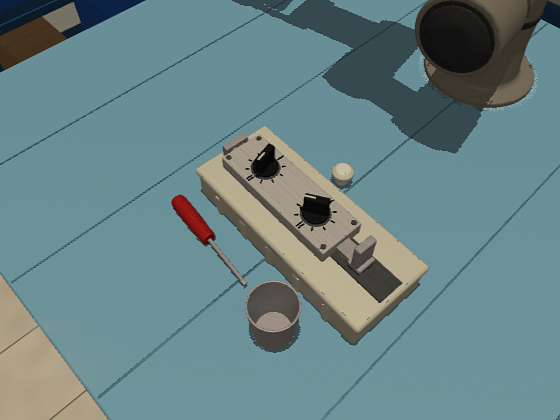

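View pics/side0.png

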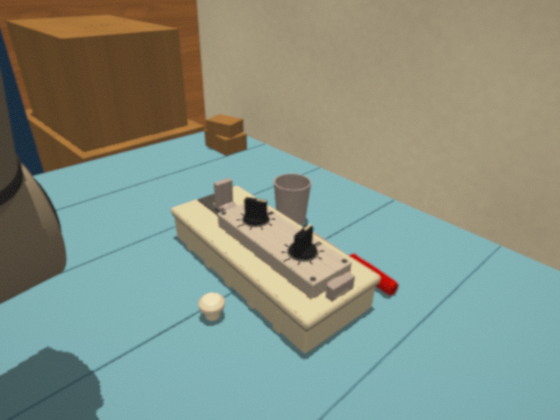

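The scene view shows dial 1 at about (316,213), dial 2 at (265,168), the tab at (364,250), the cup at (273,315), the screwdriver at (210,240) and the ceramic knob at (343,174). The side view agrees with this.

```bash
cat > h.py <<'E'
import numpy as np, cv2
from scipy.spatial.transform import Rotation as R
from cell import monitor, vision
def cam(n, st=None):
    c=vision.get_calibration(n)
    if n!="wrist": return c["K"],c["T"]
    W=np.eye(4); W[:3,:3]=R.from_euler('xyz',st["tool_rot"]).as_matrix(); W[:3,3]=st["tool_pos"]
    return c["K"],W@c["mount"]
def cast(K,T,uv,z):
    uv=np.atleast_2d(np.float64(uv)); d=np.c_[(uv[:,0]-K[0,2])/K[0,0],-(uv[:,1]-K[1,2])/K[1,1],-np.ones(len(uv))]@T[:3,:3].T
    return T[:3,3]+d*((z-T[2,3])/d[:,2])[:,None]
def proj(K,T,P):
    p=(np.atleast_2d(P)-T[:3,3])@T[:3,:3]; return np.c_[K[0,0]*p[:,0]/-p[:,2]+K[0,2],K[1,1]*p[:,1]/p[:,2]+K[1,2]]
E
python3 - <<'E'
from h import *
K,T=cam("scene")
for n,uv,z in [("d1",(315,216),.0925),("d2",(265,171),.0925),("tab top",(367,240),.118),("case c1",(352,335),.062),("c2",(427,266),.062),("c3",(264,128),.062),("c4",(197,172),.062),("cknob",(343,183),0)]: print(n,cast(K,T,uv,z)[0].round(4))
K,T=cam("side")
for n,uv,z in [("d1",(256,219),.0925),("d2",(303,252),.0925)]: print(n,cast(K,T,uv,z)[0].round(4))
im=cv2.imread("pics/scene0.png")[115:285,195:415]; cv2.imwrite("pics/c1.png",cv2.resize(im,None,fx=3.5,fy=3.5,interpolation=cv2.INTER_CUBIC))
E
```

```text
d1 [0.5408 0.0583 0.0925]
d2 [ 0.5362 -0.0488  0.0925]
tab top [0.5326 0.1419 0.118 ]
case c1 [0.6225 0.2037 0.062 ]
c2 [0.4732 0.2102 0.062 ]
c3 [ 0.4586 -0.1345  0.062 ]
c4 [ 0.5975 -0.1386  0.062 ]
cknob [0.4095 0.0062 0.    ]
d1 [0.5274 0.0426 0.0925]
d2 [ 0.5209 -0.0661  0.0925]
```

View pics/c1.png

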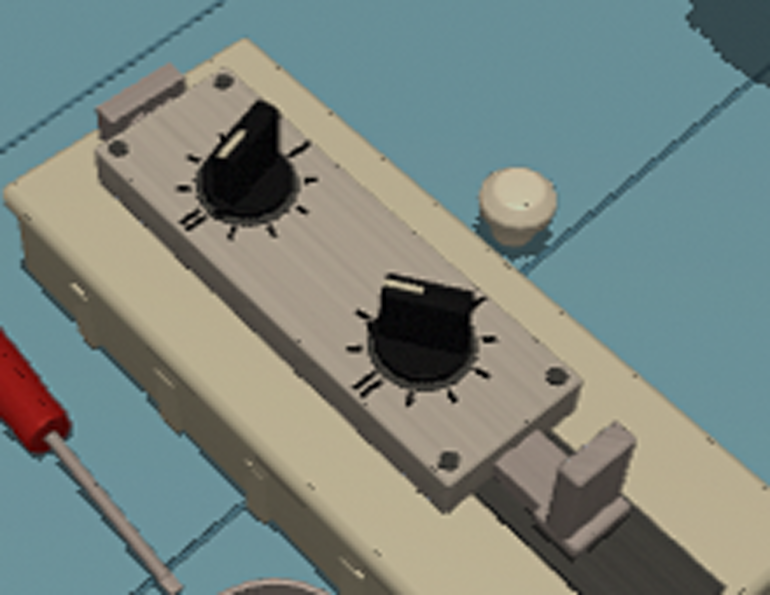

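The crop confirms the layout: the double ticks (0) face away from the robot, dial 1's white line is at about (403,285) and dial 2's at about (230,147). The two fixed views differ by 15 mm, so I'll go above the case and measure with the wrist camera.

Call:
move_arm --pt "10 25 15 0 -1" --pt "25 36 15 0 -1" --pt "30 40 15 0 -1" --pt "30 42 10 0 -1" --pt "30 42 10 -0.05 -1" --pt "30 42 10 -0.05 -1" --pt "30 42 0 -0.05 -1" --pt "30 42 0 -0.05 -1" --pt "30 42 0 -0.05 -1" --pt "30 42 0 -0.05 -1" --pt "30 42 0 0 -1" --pt "30 42 0 0 -1"

```text
time: 1.3
tool_pos: [0.483, -0.0352, 0.2995]
tool_rot: [3.141, 0.0, 0.007]
contact_force: [0.6, -1.4, 0.2]
opening: 0.092
grip_force: 0.0
```

Call:
move_arm --pt "15 20 0 0 -1" --pt "0 0 0 0 -1" --pt "0 0 0 0 -1" --pt "0 0 0 0 -1"

```text
time: 1.7
tool_pos: [0.4967, -0.0181, 0.2995]
tool_rot: [3.141, 0.001, 0.006]
contact_force: [0.3, -0.5, 0.3]
opening: 0.0919
grip_force: 0.0
```

```bash
python3 - <<'E'
from h import *
import json
st=monitor.observe(); im=vision.read_camera("wrist")[:,:,::-1]
print(st["tool_pos"],st["tool_rot"],st["qpos"],st["time"])
cv2.imwrite("pics/w1.png",im); json.dump({k:np.array(st[k]).tolist() for k in("tool_pos","tool_rot")},open("w1.json","w"))
E
```

```text
[ 0.49665405 -0.01806969  0.29948956] [3.14125012e+00 7.94885867e-04 5.85674098e-03] [-1.90388547e-01  2.42054458e-01  1.46267468e+00 -4.95336276e-04
  1.43757637e+00  1.37461687e+00] 1.7
```

View pics/w1.png

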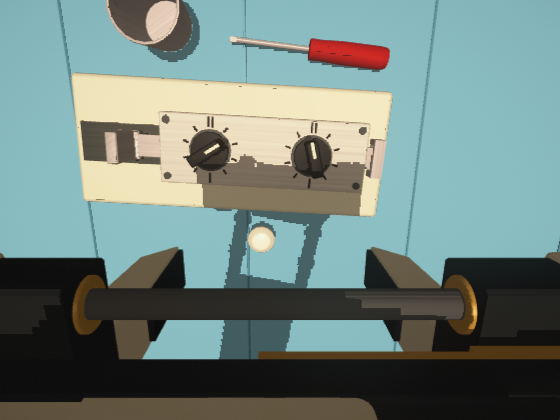

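Wrist view: +x is up and +y is left. Dial 1 is at about (210,150) with its white line toward the upper right. Dial 2 is at about (312,156) with its line pointing slightly left of up. The tab is at (112,147), the screws at (165,118), (362,130), (355,186) and (167,175), and the ceramic knob at (261,239).

```bash
python3 - <<'E'
from h import *
import json
st=json.load(open("w1.json")); K,T=cam("wrist",st); im=cv2.imread("pics/w1.png")
S=cast(K,T,[(165,118),(362,130),(355,186),(167,175)],.086); print("screws",S[:,:2].round(4),"mean",S.mean(0).round(4))
C=cast(K,T,[(73,73),(391,93),(376,216),(85,200)],.062); print("case",C[:,:2].round(4),C.mean(0).round(4), np.linalg.norm(C[0]-C[1]),np.linalg.norm(C[1]-C[2]))
hsv=cv2.cvtColor(im,cv2.COLOR_BGR2HSV)
for n,(cx,cy) in {"d1":(210,150),"d2":(312,156)}.items():
    m=np.zeros(im.shape[:2],np.uint8); cv2.circle(m,(cx,cy),27,255,-1)
    g=im.max(2); dark=((g<70)&(m>0)).astype(np.uint8)
    dark=cv2.morphologyEx(dark,cv2.MORPH_OPEN,np.ones((5,5),np.uint8)); dark=cv2.morphologyEx(dark,cv2.MORPH_CLOSE,np.ones((9,9),np.uint8))
    c=max(cv2.findContours(dark,0,1)[0],key=cv2.contourArea); (x,y),r=cv2.minEnclosingCircle(c); print(n,x,y,r,"skirt",cast(K,T,(x,y),.0925)[0].round(4), "r mm", r/K[0,0]*(T[2,3]-.0925))
    cm=np.zeros_like(m); cv2.circle(cm,(cx,cy),17,255,-1)
    wl=((g>130)&(cm>0)).astype(np.uint8); k,l,s,ce=cv2.connectedComponentsWithStats(wl); i=1+np.argmax(s[1:,4]); pts=np.argwhere(l==i)[:,::-1]
    P=cast(K,T,pts,.1225)[:,:2]; mu=P.mean(0); w,v=np.linalg.eigh(np.cov((P-mu).T)); d=v[:,1]
    print("line",s[i],mu.round(4),"dir",np.degrees(np.arctan2(d[1],d[0])), "len",np.ptp((P-mu)@d))
a=cv2.resize(im[95:215,60:400],None,fx=2.35,fy=2.35,interpolation=cv2.INTER_CUBIC); cv2.imwrite("pics/w1c.png",a)
E
```

```text
screws [[ 0.5667  0.0971]
 [ 0.5556 -0.1117]
 [ 0.4948 -0.1086]
 [ 0.506   0.1   ]] mean [ 0.5308 -0.0058  0.086 ]
case [[ 0.6128  0.2004]
 [ 0.5944 -0.1466]
 [ 0.4528 -0.1427]
 [ 0.4708  0.2085]] [0.5327 0.0299 0.062 ] 0.3474761735790066 0.14162432776687764
d1 207.16058349609375 153.3813934326172 20.619783401489258 skirt [0.5306 0.0532 0.0925] r mm 0.022167888238060977
line [204 144  15  11  59] [0.5386 0.0431] dir 121.33130478163378 len 0.015996819150179885
d2 312.9202880859375 159.30751037597656 19.49982452392578 skirt [ 0.525  -0.0598  0.0925] r mm 0.02096384439600693
line [310 142   7  17  64] [ 0.5377 -0.0563] dir -167.18246559486764 len 0.0160314815469143
```

View pics/w1c.png

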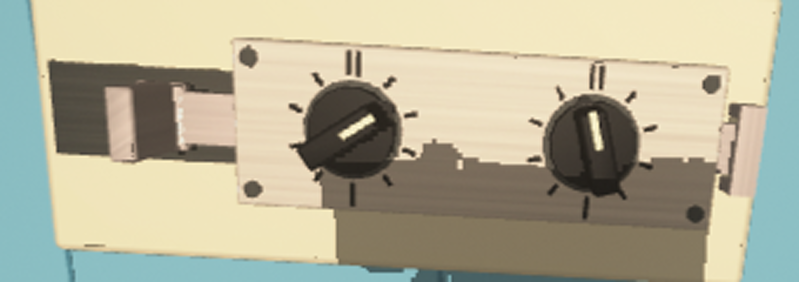

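Case yaw is about -3.0°, and the spacing and sizes check out. Dial 1 is at about (0.534, 0.050) with its pointer at -59° in the world, so it needs about 0.91 rad clockwise. Dial 2 is at about (0.5285, -0.059) with its pointer at +13°, so it needs about 0.98 rad counter-clockwise. Next I go above dial 1, turned along its bar, for a near look.

Call:
move_arm --pt "4 6 -8 0.15 0" --pt "4 6 -8 0.15 0" --pt "4 6 -8 0.15 0" --pt "4 6 -8 0.15 0" --pt "4 6 -8 0.15 0" --pt "4 6 -8 0.15 0" --pt "4 6 -8 0.15 0" --pt "4 6 -8 0.15 0" --pt "3 10 -8 0.15 0" --pt "2 10 -8 0.15 0" --pt "0 0 0 0.15 0" --pt "0 0 0 0.15 0"

```text
time: 2.95
tool_pos: [0.5339, 0.0497, 0.2196]
tool_rot: [-3.141, 0.0, 1.811]
contact_force: [0.5, -0.3, 0.3]
opening: 0.0456
grip_force: 0.0
```

Call:
move_arm --pt "0 0 0 0.15 0" --pt "0 0 0 0.15 0" --pt "0 0 0 0 0" --pt "0 0 0 0 0" --pt "0 0 0 0 0"

```text
time: 3.45
tool_pos: [0.5342, 0.0502, 0.2198]
tool_rot: [3.141, 0.0, 2.103]
contact_force: [-0.5, 0.6, 0.3]
opening: 0.0457
grip_force: 0.0
```

```bash
cat > near.py <<'E'
import sys; from h import *
n,gx,gy=sys.argv[1],float(sys.argv[2]),float(sys.argv[3])
st=monitor.observe(); im=vision.read_camera("wrist")[:,:,::-1].copy(); cv2.imwrite(f"pics/{n}.png",im)
K,T=cam("wrist",st); print(st["tool_pos"].round(4),st["tool_rot"].round(4),st["opening"],st["time"])
uv=proj(K,T,[gx,gy,.1225])[0]; f=K[0,0]/(T[2,3]-.1225)
g=im.max(2); m=np.zeros(g.shape,np.uint8); cv2.circle(m,tuple(int(round(a)) for a in uv),int(.018*f),255,-1)
k,l,s,ce=cv2.connectedComponentsWithStats(((g>130)&(m>0)).astype(np.uint8))
for i in range(1,k):
    if s[i,4]<40: continue
    P=cast(K,T,np.argwhere(l==i)[:,::-1],.1225)[:,:2]; (cx,cy),(w,h),a=cv2.minAreaRect((P*1e4).astype(np.float32)); mu=P.mean(0); v=np.linalg.eigh(np.cov((P-mu).T))[1][:,1]
    print("line",s[i],"mid",mu.round(4),"dir rad",np.arctan2(v[1],v[0]).round(3),"size",w/10,h/10)
print("guess px",uv)
E
python3 near.py n1 .534 .0503
```

```text
[0.5342 0.0502 0.2198] [3.1413e+00 2.0000e-04 2.1029e+00] 0.045654110475486634 3.45
line [255 214  31  22 169] mid [0.5363 0.0378] dir rad -2.876 size 17.941685485839844 18.896504211425782
line [285 217  11  14  56] mid [0.5499 0.0488] dir rad 1.501 size 9.980680084228515 6.1834369659423825
guess px [273.73482228 211.9609818 ]
```

View pics/n1.png

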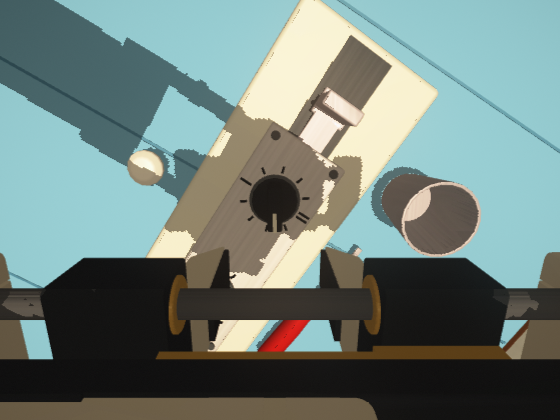

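Dial 1 sits centred between the fingers at about (274,200), and its white line at (275,222) stands upright in the picture, so the bar is aligned with the tool.

```bash
python3 - <<'E'
from h import *
st=dict(tool_pos=[.5342,.0502,.2198],tool_rot=[3.1413,.0002,2.1029]); K,T=cam("wrist",st)
im=cv2.imread("pics/n1.png"); g=im.max(2)
for th in(35,45):
    m=((g<th)).astype(np.uint8); m[:170]=0; m[235:]=0; m[:,:240]=0; m[:,310:]=0
    m=cv2.morphologyEx(m,cv2.MORPH_OPEN,np.ones((7,7),np.uint8))
    c=max(cv2.findContours(m,0,1)[0],key=cv2.contourArea); print(th,cv2.boundingRect(c),cv2.minEnclosingCircle(c))
print(proj(K,T,[[.534,.0503,.0925],[.534,.0503,.1225]]))
roi=g[212:236,268:282]; 
for r in range(212,236,3): print(r, g[r,266:284].tolist())
E
```

```text
35 (253, 179, 43, 42) ((273.92218017578125, 199.65480041503906), 22.278654098510742)
45 (252, 178, 45, 44) ((274.2261962890625, 200.0), 23.05548667907715)
[[273.8295509  202.32939218]
 [273.79513099 211.91956397]]
212 [29, 30, 30, 30, 30, 30, 31, 30, 30, 32, 31, 32, 30, 31, 31, 31, 30, 32]
215 [31, 30, 30, 29, 31, 31, 74, 145, 145, 137, 97, 32, 32, 33, 31, 32, 32, 34]
218 [30, 29, 32, 31, 31, 31, 74, 145, 146, 138, 97, 33, 33, 32, 32, 32, 33, 34]
221 [34, 33, 32, 31, 32, 32, 74, 145, 145, 146, 127, 33, 32, 33, 33, 33, 35, 44]
224 [121, 63, 32, 32, 32, 33, 74, 146, 145, 146, 127, 34, 33, 33, 34, 45, 81, 97]
227 [32, 31, 32, 33, 32, 33, 62, 123, 146, 146, 128, 34, 35, 34, 35, 46, 90, 120]
230 [54, 86, 33, 33, 34, 34, 60, 122, 146, 146, 128, 35, 36, 35, 36, 55, 107, 131]
233 [136, 133, 131, 130, 132, 132, 132, 133, 136, 134, 133, 132, 132, 132, 132, 131, 131, 178]
```

Call:
move_arm --pt "0 0 -30 0.01 0" --pt "0 0 -30 0 0" --pt "0 0 -30 0 0" --pt "0 0 -20 0 0" --pt "0 0 -8 0 0" --pt "0 0 -4 0 0" --pt "0 0 0 0 0"

```text
time: 4.2
tool_pos: [0.5346, 0.0507, 0.098]
tool_rot: [3.141, 0.0, 2.116]
contact_force: [0.8, -0.1, -0.5]
opening: 0.0459
grip_force: 0.0
```

Call:
move_arm --newtons 12 --pt "0 0 0 0 0.5" --pt "0 0 0 0 0.9" --pt "0 0 0 0 0.9" --pt "0 0 0 0 0.9" --pt "0 0 0 0 0.9"

```text
time: 4.7
tool_pos: [0.5343, 0.0507, 0.0979]
tool_rot: [3.142, 0.0, 2.117]
contact_force: [-2.5, -1.3, 3.4]
opening: 0.0121
grip_force: 12.0
```

Call:
move_arm --pt "0 0 0 -0.1 0.9" --pt "0 0 0 -0.1 0.9" --pt "0 0 0 -0.1 0.9" --pt "0 0 0 -0.1 0.9" --pt "0 0 0 -0.1 0.9" --pt "0 0 0 -0.1 0.9" --pt "0 0 0 -0.1 0.9" --pt "0 0 0 -0.1 0.9" --pt "0 0 0 -0.1 0.9" --pt "0 0 0 -0.01 0.9" --pt "0 0 0 0 0.9" --pt "0 0 0 0 0.9"

```text
time: 5.9
tool_pos: [0.5333, 0.0506, 0.0979]
tool_rot: [-3.14, 0.001, 1.209]
contact_force: [-4.4, -1.7, 5.2]
opening: 0.0119
grip_force: 12.0
```

Call:
move_arm --pt "0 0 1 0 0.9" --pt "0 0 1 0 0.9" --pt "0 0 0.4 0 0.9" --pt "0 0 0 0 0.9" --pt "0 0 0 0 0.9"

```text
time: 6.4
tool_pos: [0.5334, 0.0507, 0.0995]
tool_rot: [-3.14, 0.001, 1.207]
contact_force: [-4.9, -1.9, -1.5]
opening: 0.0119
grip_force: 12.0
```

Call:
move_arm --pt "0 0 0.5 0 0.9" --pt "0 0 0.5 0 0.9" --pt "0 0 0 0 0.9" --pt "0 0 0 0 0.9"

```text
time: 6.8
tool_pos: [0.5334, 0.0507, 0.1006]
tool_rot: [-3.14, 0.001, 1.207]
contact_force: [-6.1, -1.5, -2.3]
opening: 0.0121
grip_force: 12.0
```

Call:
move_arm --pt "0 0 0.5 0 0.9" --pt "0 0 0.5 0 0.9" --pt "0 0 0 0 0.9" --pt "0 0 0 0 0.9"

```text
time: 7.2
tool_pos: [0.5334, 0.0507, 0.1016]
tool_rot: [-3.14, 0.001, 1.207]
contact_force: [-5.4, -2.4, -2.0]
opening: 0.0119
grip_force: 12.0
```

Call:
move_arm --pt "0 0 1 0 0.9" --pt "0 0 1 0 0.9" --pt "0 0 1 0 0.9" --pt "0 0 1 0 0.9" --pt "0 0 0 0 0.9" --pt "0 0 0 0 0.9"

```text
time: 7.8
tool_pos: [0.5334, 0.0507, 0.1057]
tool_rot: [-3.14, 0.001, 1.207]
contact_force: [-5.4, -2.1, -1.5]
opening: 0.0121
grip_force: 12.0
```

Call:
move_arm --pt "0 0 1 0 0.9" --pt "0 0 1 0 0.9" --pt "0 0 1 0 0.9" --pt "0 0 1 0 0.9" --pt "0 0 1 0 0.9" --pt "0 0 0 0 0.9" --pt "0 0 0 0 0.9"

```text
time: 8.5
tool_pos: [0.5334, 0.0507, 0.1107]
tool_rot: [-3.14, 0.001, 1.207]
contact_force: [-6.3, -2.3, -0.8]
opening: 0.0118
grip_force: 12.0
```

Call:
move_arm --pt "0 0 0 0 0" --pt "0 0 0 0 0" --pt "0 0 0 0 0" --pt "0 0 0 0 0" --pt "0 0 15 0 0" --pt "0 0 30 0 0" --pt "0 0 40 0 0" --pt "0 0 25 0 0" --pt "0 -20 0 -0.1 0" --pt "0 -45 0 -0.15 0" --pt "-3 -35 0 -0.15 0" --pt "-2 -10 0 -0.15 0"

```text
time: 9.7
tool_pos: [0.5294, -0.0623, 0.2212]
tool_rot: [3.14, -0.0, 0.648]
contact_force: [0.2, -0.1, -0.0]
opening: 0.0458
grip_force: 0.0
```

Call:
move_arm --pt "0 0 0 -0.15 0" --pt "0 0 0 -0.15 0" --pt "0 0 0 -0.13 0" --pt "0 0 0 0 0" --pt "0 0 0 0 0" --pt "0 0 0 0 0"

```text
time: 10.3
tool_pos: [0.5294, -0.0592, 0.2211]
tool_rot: [3.141, -0.0, 0.229]
contact_force: [-0.5, 0.3, 0.2]
opening: 0.0457
grip_force: 0.0
```

```bash
python3 near.py n2 .5285 -.0592; python3 - <<'E'
from h import *
a=vision.read_camera("side")[:,:,::-1]; b=vision.read_camera("scene")[:,:,::-1]
f=lambda i:cv2.resize(i,None,fx=3,fy=3,interpolation=cv2.INTER_CUBIC)
w=cv2.imread("pics/n2.png")
top=np.hstack([f(a[170:290,200:330]),f(b[130:250,245:375])]); cv2.imwrite("pics/m2.png",top)
E
```

```text
[ 0.5294 -0.0592  0.2211] [ 3.1415e+00 -1.0000e-04  2.2950e-01] 0.045687089904173535 10.3
line [271 193   4  19  66] mid [ 0.5375 -0.0564] dir rad -2.959 size 14.50159912109375 2.3566808700561523
line [284 219  12  14  82] mid [ 0.522  -0.0736] dir rad 2.753 size 5.237473678588867 12.158172607421875
guess px [273.36252914 213.95526536]
```

View pics/n2.png

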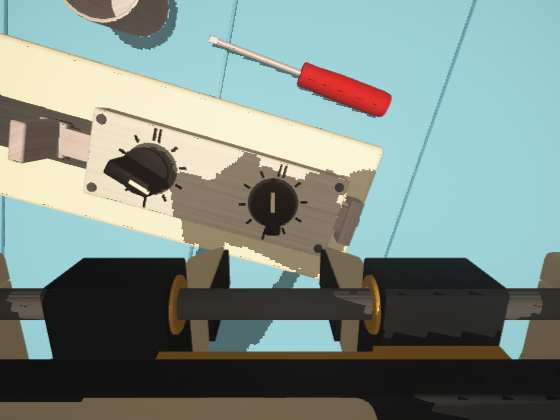

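View pics/m2.png

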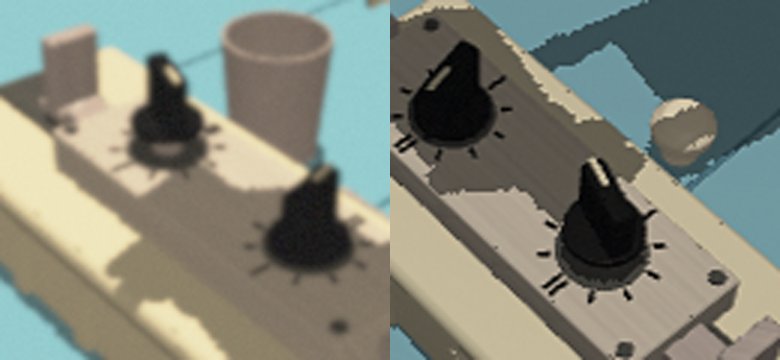

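Dial 1 is clearly raised, with a gap visible under its skirt, and it points at 3. Dial 2's line at (273,202) is centred and aligned between the fingers.

Call:
move_arm --pt "0 0 -30 -0.03 0" --pt "0 1 -30 0 0" --pt "0 0 -30 0 0" --pt "0 0 -20 0 0" --pt "0 0 -8 0 0" --pt "0 0 -5 0 0" --pt "0 0 0 0 0"

```text
time: 11.15
tool_pos: [0.5295, -0.0583, 0.0982]
tool_rot: [3.141, -0.0, 0.197]
contact_force: [0.0, 0.2, 0.1]
opening: 0.0457
grip_force: 0.0
```

Call:
move_arm --newtons 12 --pt "0 0 0 0 0.5" --pt "0 0 0 0 0.9" --pt "0 0 0 0 0.9" --pt "0 0 0 0 0.9" --pt "0 0 0 0 0.9"

```text
time: 11.65
tool_pos: [0.5294, -0.0581, 0.0983]
tool_rot: [-3.141, -0.0, 0.197]
contact_force: [-0.1, 2.9, 2.6]
opening: 0.0119
grip_force: 12.0
```

Call:
move_arm --pt "0 0 0 0.1 0.9" --pt "0 0 0 0.1 0.9" --pt "0 0 0 0.1 0.9" --pt "0 0 0 0.1 0.9" --pt "0 0 0 0.1 0.9" --pt "0 0 0 0.1 0.9" --pt "0 0 0 0.1 0.9" --pt "0 0 0 0.1 0.9" --pt "0 0 0 0.1 0.9" --pt "0 0 0 0.1 0.9" --pt "0 0 0 0 0.9" --pt "0 0 0 0 0.9"

```text
time: 12.85
tool_pos: [0.5286, -0.057, 0.0983]
tool_rot: [-3.14, -0.001, 1.197]
contact_force: [-2.2, 4.9, 3.9]
opening: 0.0118
grip_force: 12.0
```

Call:
move_arm --pt "0 0 1 0 0.9" --pt "0 0 1 0 0.9" --pt "0 0 0 0 0.9" --pt "0 0 0 0 0.9"

```text
time: 13.25
tool_pos: [0.5285, -0.0572, 0.0997]
tool_rot: [-3.139, -0.001, 1.197]
contact_force: [-2.4, 6.5, -0.0]
opening: 0.012
grip_force: 12.0
```

Call:
move_arm --pt "0 0 0.5 0 0.9" --pt "0 0 0 0 0.9" --pt "0 0 0 0 0.9"

```text
time: 13.55
tool_pos: [0.5284, -0.0572, 0.1001]
tool_rot: [-3.139, -0.001, 1.197]
contact_force: [-1.6, 5.4, -1.5]
opening: 0.0119
grip_force: 12.0
```

Call:
move_arm --pt "0 0 0.4 0 0.9" --pt "0 0 0 0 0.9" --pt "0 0 0 0 0.9"

```text
time: 13.85
tool_pos: [0.5284, -0.0571, 0.1003]
tool_rot: [-3.139, -0.001, 1.197]
contact_force: [-1.0, 6.2, -1.9]
opening: 0.0116
grip_force: 12.0
```

Call:
move_arm --pt "0 0 0.4 0 0.9" --pt "0 0 0 0 0.9" --pt "0 0 0 0 0.9"

```text
time: 14.15
tool_pos: [0.5284, -0.0571, 0.1004]
tool_rot: [-3.139, -0.001, 1.197]
contact_force: [-0.9, 5.3, -5.1]
opening: 0.0118
grip_force: 12.0
```

Call:
move_arm --pt "0 0 0 0.04 0.9" --pt "0 0 0 0.04 0.9" --pt "0 0 0 0 0.9" --pt "0 0 0 0 0.9"

```text
time: 14.55
tool_pos: [0.5282, -0.057, 0.1003]
tool_rot: [-3.138, -0.001, 1.277]
contact_force: [-0.7, 5.7, -4.5]
opening: 0.012
grip_force: 12.0
```

Call:
move_arm --pt "0 0 0 0.04 0.9" --pt "0 0 0 0.04 0.9" --pt "0 0 0 0 0.9" --pt "0 0 0 0 0.9"

```text
time: 14.95
tool_pos: [0.5282, -0.057, 0.1003]
tool_rot: [-3.138, -0.002, 1.357]
contact_force: [-1.0, 5.2, -5.1]
opening: 0.0118
grip_force: 12.0
```

Call:
move_arm --pt "0 0 0 0.04 0.9" --pt "0 0 0 0.04 0.9" --pt "0 0 0 0 0.9" --pt "0 0 0 0 0.9"

```text
time: 15.35
tool_pos: [0.5281, -0.057, 0.1003]
tool_rot: [-3.138, -0.002, 1.437]
contact_force: [-1.8, 5.2, -4.5]
opening: 0.0118
grip_force: 12.0
```

Call:
move_arm --pt "0 0 0 0.04 0.9" --pt "0 0 0 0.04 0.9" --pt "0 0 0 0 0.9" --pt "0 0 0 0 0.9"

```text
time: 15.75
tool_pos: [0.528, -0.057, 0.1003]
tool_rot: [-3.138, -0.002, 1.517]
contact_force: [-1.5, 5.4, -3.3]
opening: 0.0118
grip_force: 12.0
```

Call:
move_arm --pt "0 0 0 -0.08 0.9" --pt "0 0 0 -0.08 0.9" --pt "0 0 0 -0.08 0.9" --pt "0 0 0 -0.08 0.9" --pt "0 0 0 -0.04 0.9" --pt "0 0 0 -0.04 0.9" --pt "0 0 0 0 0.9" --pt "0 0 0 0 0.9"

```text
time: 16.55
tool_pos: [0.5284, -0.0572, 0.1005]
tool_rot: [-3.139, -0.001, 1.117]
contact_force: [-0.2, 4.7, -4.3]
opening: 0.0118
grip_force: 12.0
```

Call:
move_arm --pt "0 0 0 -0.04 0.9" --pt "0 0 0 -0.04 0.9" --pt "0 0 0 0 0.9" --pt "0 0 0 0 0.9"

```text
time: 16.95
tool_pos: [0.5286, -0.0573, 0.1008]
tool_rot: [-3.139, -0.001, 1.037]
contact_force: [-0.4, 4.8, -1.1]
opening: 0.0119
grip_force: 12.0
```

The pull went slack and the dial rose, so the slot starts near here. I'll go slightly further in and pull lightly.

Call:
move_arm --pt "0 0 0 -0.04 0.9" --pt "0 0 0 0 0.9" --pt "0 0 0.5 0 0.9" --pt "0 0 0 0 0.9" --pt "0 0 0 0 0.9"

```text
time: 17.45
tool_pos: [0.5286, -0.0573, 0.1013]
tool_rot: [-3.139, -0.0, 0.997]
contact_force: [-0.5, 4.8, -0.9]
opening: 0.0118
grip_force: 12.0
```

Call:
move_arm --pt "0 0 0.5 0 0.9" --pt "0 0 0 0 0.9" --pt "0 0 0 0 0.9"

```text
time: 17.75
tool_pos: [0.5286, -0.0573, 0.1018]
tool_rot: [-3.139, -0.0, 0.997]
contact_force: [-1.1, 4.9, -1.1]
opening: 0.0119
grip_force: 12.0
```

Free. I'll draw it up in steps.

Call:
move_arm --pt "0 0 0.7 0 0.9" --pt "0 0 0.7 0 0.9" --pt "0 0 0.6 0 0.9" --pt "0 0 0 0 0.9" --pt "0 0 0 0 0.9"

```text
time: 18.25
tool_pos: [0.5286, -0.0573, 0.1039]
tool_rot: [-3.139, -0.001, 0.997]
contact_force: [-1.1, 4.5, -1.3]
opening: 0.0119
grip_force: 12.0
```

Call:
move_arm --pt "0 0 1 0 0.9" --pt "0 0 1 0 0.9" --pt "0 0 1 0 0.9" --pt "0 0 0 0 0.9" --pt "0 0 0 0 0.9"

```text
time: 18.75
tool_pos: [0.5286, -0.0573, 0.107]
tool_rot: [-3.139, -0.001, 0.997]
contact_force: [-1.6, 5.5, -0.3]
opening: 0.0119
grip_force: 12.0
```

Call:
move_arm --pt "0 0 1 0 0.9" --pt "0 0 1 0 0.9" --pt "0 0 1 0 0.9" --pt "0 0 1 0 0.9" --pt "0 0 0 0 0.9" --pt "0 0 0 0 0.9"

```text
time: 19.35
tool_pos: [0.5287, -0.0573, 0.111]
tool_rot: [-3.139, -0.001, 0.997]
contact_force: [-1.2, 5.3, -0.7]
opening: 0.0116
grip_force: 12.0
```

Call:
move_arm --pt "0 0 0 0 0" --pt "0 0 0 0 0" --pt "0 0 0 0 0" --pt "0 0 0 0 0" --pt "0 0 15 0 0" --pt "0 0 30 0 0" --pt "0 0 40 0 0" --pt "0 0 25 0 0" --pt "0 20 0 -0.15 0" --pt "0 45 0 -0.15 0" --pt "2 45 0 -0.15 0" --pt "2 45 0 -0.15 0"

```text
time: 20.55
tool_pos: [0.5334, 0.0892, 0.2216]
tool_rot: [3.141, -0.001, 0.419]
contact_force: [0.5, 0.4, 0.5]
opening: 0.0457
grip_force: 0.0
```

Call:
move_arm --pt "0 35 0 -0.15 0" --pt "0 8 0 -0.15 0" --pt "0 0 0 -0.15 0" --pt "0 0 0 0 0" --pt "0 0 0 0 0" --pt "0 0 0 0 0"

```text
time: 21.15
tool_pos: [0.5334, 0.1307, 0.2214]
tool_rot: [3.141, -0.0, -0.022]
contact_force: [0.1, -0.6, 0.2]
opening: 0.0459
grip_force: 0.0
```

```bash
python3 - <<'E'
from h import *
st=monitor.observe(); im=vision.read_camera("wrist")[:,:,::-1]; cv2.imwrite("pics/n3.png",im)
K,T=cam("wrist",st); print(st["tool_pos"],st["tool_rot"]); print("tcp line px", proj(K,T,[[*st["tool_pos"][:2],.118],[.5286,-.0575,.1365],[.5336,.0507,.1365]]))
print("case u,v of w1 tab", cast(*cam("wrist",__import__("json").load(open("w1.json"))),(111,147),.118))
E
```

```text
[0.53342942 0.13068362 0.22136416] [ 3.14145327e+00 -4.94700086e-05 -2.21669682e-02]
tcp line px [[273.7126349  211.39090844]
 [524.88257822 219.08187726]
 [380.68023706 215.73828462]]
case u,v of w1 tab [[0.53921725 0.14278069 0.118     ]]
```

View pics/n3.png

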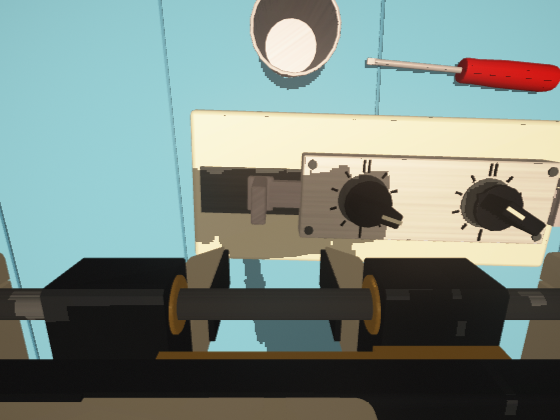

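The wrist view shows the tab top at about (258,202), which puts it at (0.539, 0.143) and matches the first measurement. Both dials are raised.

Call:
move_arm --pt "5.5 12 0 -0.03 0" --pt "0 0 -30 0 0" --pt "0 0 -30 0 0" --pt "0 0 -30 0 0" --pt "0 0 -20 0 0" --pt "0 0 -12 0 0" --pt "0 0 -7 0 0" --pt "0 0 0 0 0"

```text
time: 22.0
tool_pos: [0.5388, 0.1429, 0.0921]
tool_rot: [3.141, 0.001, -0.054]
contact_force: [-0.2, 0.4, 0.8]
opening: 0.046
grip_force: 0.0
```

Call:
move_arm --newtons 12 --pt "0 0 0 0 0.5" --pt "0 0 0 0 0.9" --pt "0 0 0 0 0.9" --pt "0 0 0 0 0.9" --pt "0 0 0 0 0.9"

```text
time: 22.5
tool_pos: [0.539, 0.1437, 0.0927]
tool_rot: [-3.141, -0.001, -0.055]
contact_force: [-0.8, -0.2, -2.8]
opening: 0.0118
grip_force: 12.0
```

Call:
move_arm --pt "0 2 0 0 0.9" --pt "0 2 0 0 0.9" --pt "0 0 0 0 0.9" --pt "0 0 0 0 0.9"

```text
time: 22.9
tool_pos: [0.5392, 0.1471, 0.0926]
tool_rot: [3.141, -0.001, -0.054]
contact_force: [0.8, -2.4, 2.3]
opening: 0.012
grip_force: 12.0
```

It slides past 1.5 mm at about 2.4 N, so it is unpinned. Continue to the stop.

Call:
move_arm --pt "0.2 4 0 0 0.9" --pt "0.2 4 0 0 0.9" --pt "0.2 4 0 0 0.9" --pt "0.2 4 0 0 0.9" --pt "0.2 3 0 0 0.9" --pt "0.1 2 0 0 0.9" --pt "0.1 1 0 0 0.9" --pt "0 0 0 0 0.9" --pt "0 0 0 0 0.9"

```text
time: 23.8
tool_pos: [0.5403, 0.1697, 0.0926]
tool_rot: [-3.141, -0.001, -0.054]
contact_force: [0.5, -1.9, 6.0]
opening: 0.0121
grip_force: 12.0
```

Call:
move_arm --pt "0 1 0 0 0.9" --pt "0 1 0 0 0.9" --pt "0 1 0 0 0.9" --pt "0 0 0 0 0.9" --pt "0 0 0 0 0.9"

```text
time: 24.3
tool_pos: [0.5405, 0.1718, 0.0926]
tool_rot: [3.141, -0.001, -0.054]
contact_force: [1.3, -4.9, 5.7]
opening: 0.0118
grip_force: 12.0
```

Call:
move_arm --pt "0 0.5 0 0 0.9" --pt "0 0.5 0 0 0.9" --pt "0 0 0 0 0.9" --pt "0 0 0 0 0.9"

```text
time: 24.7
tool_pos: [0.5404, 0.1718, 0.0925]
tool_rot: [3.139, -0.001, -0.054]
contact_force: [1.4, -11.2, 4.6]
opening: 0.012
grip_force: 12.0
```

At the stop. I'll release, retreat and check.

Call:
move_arm --pt "0 -0.5 0 0 0.9" --pt "0 0 0 0 0" --pt "0 0 0 0 0" --pt "0 0 0 0 0" --pt "0 0 0 0 0" --pt "0 0 10 0 0" --pt "0 0 30 0 0" --pt "0 0 40 0 0" --pt "0 0 40 0 0" --pt "0 -30 20 0 0" --pt "-10 -30 0 0 0" --pt "0 0 0 0 0"

```text
time: 25.9
tool_pos: [0.5296, 0.1102, 0.234]
tool_rot: [3.141, -0.002, -0.057]
contact_force: [-0.7, -0.3, -0.2]
opening: 0.0462
grip_force: 0.0
```

```bash
python3 - <<'E'
from h import *
a=vision.read_camera("side")[:,:,::-1]; w=vision.read_camera("wrist")[:,:,::-1]
f=lambda i,k:cv2.resize(i,None,fx=k,fy=k,interpolation=cv2.INTER_CUBIC)
cv2.imwrite("pics/e.png",np.hstack([f(a[150:310,180:320],2.5),f(w[60:260,130:530],1.0)[:, :].repeat(2,0)[:400]])); print(monitor.observe()["contact_force"])
E
```

```text
[ 0.60476911 -0.35636735 -0.70291535]
```

View pics/e.png

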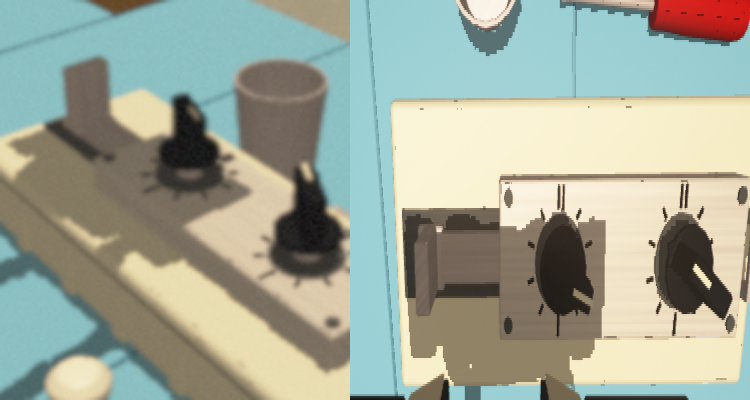

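The check shows both dials raised with gaps under their skirts, the tab slid away from the housing to about (425,270), and the bystanders undisturbed.

```bash
python3 -c "
from cell import workorder; print(workorder.hand_in())"
```

```text
the job is handed in; nothing more can be done
None
```

The case is unlocked and handed in: dial 1 came up at 3 and dial 2 about 0.2 rad clockwise of 8. The latch is slid to its stop and released, the bystanders were left alone, and the robot clock was about 26 s.

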